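Torque down the pole socket's bolt with the click wrench

TASK

Tighten the loose pole socket on the treatment trolley: take the handle of the hinged click wrench that already sits on its bolt and swing it clockwise, seen from above, until the bolt is home and the wrench trips, so that its handle stands clearly kinked at the knuckle. Stop at that kink of some 20 degrees, without forcing it on towards its stop; leave it kinked and let go. The other socket, with the plain flat spanner on it, is tight already: do not turn that spanner.

Things in the scene. Friction and masses are not known exactly. Their poses are not given: they have to be found in the camera images.
- wrench_grip (a point): Middle of the click wrench's handle, a level round steel bar 22 mm thick and 100 mm long, its centre line 60 mm above the work surface. Its x axis runs along the handle to the knuckle, an upright pin hinge 105 mm away; the bolt's axis is 45 mm beyond it (150 mm from here while straight). The wrench points from its bolt roughly to the robot. On its way nothing below is over 15 mm high.
- bolt_head (a point): Top centre of the hex bolt head in the click wrench's ring, 73 mm above the surface, on the bolt's upright axis; x points from knuckle to bolt and turns with it. The bolt sits on the boss of a white foot plate (165 x 80 mm) with an upright white tube (38 mm across, 120 mm tall) 85 mm behind it, away from the robot. A twin foot with a plain spanner stands beside it, left or right.
- bolt (a joint): Turn of the click wrench's bolt and ring in rad, growing clockwise seen from above; starts between 0.05 and 0.40, comes up hard (home) at 0.70. Turning takes about 0.3 N m, 2 N at the middle of the handle; it stays where left.
- knuckle (a joint): Kink of the click wrench in rad: 0 straight, growing as the handle swings clockwise past the ring. Gives only at 1.3 N m, about 12 N across the handle's middle, so it stays straight until the bolt is home; then it bends at that steady force and stays as left. From 0.17 (10 degrees) it has tripped, 0.3 to 0.4 is right, beyond 0.55 (30 degrees) is forced; stop at 0.75.
- spanner (a joint): Turn in rad of the plain one-piece ring spanner (190 mm long, flat bar 14 mm wide, 7 mm thick, 60 mm above the surface, no hinge) on the twin foot's bolt; 0 at the start. To be left alone.

How it is judged:
At the end, for the whole second after the job is handed in: The bolt is home (turn above 0.66 rad), the click wrench's handle is left kinked between 0.17 and 0.55 rad (10 to 30 degrees) and at rest (value of joint bolt above 0.66 rad and value of joint knuckle between 0.17 and 0.55 rad and not (velocity of joint knuckle above 0.1 rad/s) and not (velocity of joint knuckle below -0.1 rad/s)); the robot touches nothing.
It fails at once if the wrench is forced on towards its stop (kink beyond 0.55 rad) (value of joint knuckle above 0.55 rad).
It fails at once if the plain spanner on the other socket is turned by more than 0.15 rad (value of joint spanner above 0.15 rad or value of joint spanner below -0.15 rad).
It also fails if it takes over 32 s, if anything falls off the work surface, if the arm or the gripper's body presses on something with over 40 N, if the wrist force passes 120 N, or if a joint passes its speed limit or range.

ROBOT

A 6-joint arm with a two-finger parallel gripper is mounted at the origin on the work surface. World frame = base frame: x ahead of the robot, y to its left, z up, the work surface at z = 0. Lengths are in m, angles in rad, forces in N, time in s.
With the tool pointing down it reaches from about 0.3 to 0.85 m from the base axis. Payload 4.2 kg.
Tool frame: the origin (TCP) lies at the very end of the fingers, on their centre line; the grasp point (between the pads) lies 19 mm behind it (ctrl.grasp_offset is the distance from the TCP to the grasp point, in m); y points along the fingers, x is the direction in which the jaws open and shut, and the axes are right-handed (so a half turn about y gives the same grasp; the last joint's range is limited). The gripper opens to 91 mm and grips with 3 to 60 N. Pads are 32 mm wide; open, the fingers measure 118 mm over their backs; the gripper's body (76 mm by 178 mm) begins 60 mm behind the grasp point.
Start: joints at [1.218, 0.32, 1.565, -0, 1.257, -0.02], TCP at [0.188, 0.543, 0.214] pointing down, gripper open.
Joint ranges: [-3.11, 3.11], [-0.84, 2.01], [0.21, 2.61], [-1.34, 4.49], [0.05, 2.63], [-2.56, 2.56]. Speed limits (rad/s): [2.57, 2.57, 3.14, 3.14, 3.14, 3.14].

INTERFACE

Orientations are given as [roll, pitch, yaw] about the fixed x, y, z axes, in that order (R = Rz(yaw) Ry(pitch) Rx(roll)).
In Python, from rig import ctrl, telemetry, vision, order gives the robot as it stands. Calls block until the motion is done:
- ctrl.move_pose(position, orientation): joint-space move of the TCP to a pose.
- ctrl.servo_line(position, frame=None, velocity=0.15, force_limit=None): straight line of the TCP; frame=None keeps the orientation; velocity is the mean speed in m/s. With force_limit (N) it stops when the force on the tool has changed by that much, and returns True; else False.
- ctrl.set_joints(angles): joint-space move.
- ctrl.command_gripper(opening, strength=None): finger opening in m; strength is the grip in N (None keeps the last); returns when the fingers have stopped.
- ctrl.hold(seconds).
- ctrl.solve_ik(position, orientation): joint angles nearest the present ones, or None.
- telemetry.get_state(): the state.
- vision.grab_frame(name): name is "side" or "top" or "wrist"; returns the picture (384x512x3 uint8, red, green, blue); there is no depth.
- vision.calibration(name): a dict with "mtx" (3x3 intrinsics, pixels), "extrinsics" (4x4, takes a point from camera to world coordinates). Camera axes: x right, y up, looking along -z (the intrinsics and any distortion apply to the point x, -y, -z); pixel columns grow to the right and rows downward; lengths in m; the calibration is good to about 2 mm. A picture is of the moment at which its call begins: read the wrist's pose just before it. calibration takes no time and is no camera call; for the wrist camera it gives the pose at the moment of the call.
A pose or a line that the arm cannot do raises ctrl.IKError and nothing moves.
- order.job_done(): hands the job in, once; it reports no verdict.
Trained networks look in the newest picture that a camera, given by its name, has taken for a name from the list of things; names that differ only in an ending like _2 or _b are one class to them, and where a whole thing is asked for, a point or a joint stands for the part that bears it (a point fixed in the world has none). Each returns a list of dicts, best first, with "conf" (0 to 1); they miss things now and then, are a little off and sometimes report something else, mostly with a low value. They report only what shows in the picture. A call takes as long as a camera call.
- vision.masks_of(camera, target): "pixels" (384x512 bool, what is visible of it) and "extent" ([left, top, right, bottom] in pixels, round what is visible of it).
The state is a dict: "time": time; "joint_positions": joint angles; "qd": joint speeds; "joint_torque": joint torques, N m; "eef_pos": TCP position; "eef_rot": TCP orientation; "wrist_force": force on the tool from outside, world axes, zero at the start; "torque": the same for the moment, N m; "gripper_width": finger opening in m.
Only numpy, scipy, OpenCV 4.12 (cv2) and the standard library are available. Lean on these libraries where they do the work, as an engineer would, in place of code of your own. Each camera call takes 0.05 s, during which the arm holds its last target. There are 200 camera calls.

## Working session

There is one attempt and no reset: what is moved stays moved. The work goes in short steps, each a Python script; the robot and the scene stay as the last script left them, time stands still between calls to the robot, and variables do not carry over. Pictures are saved under pics/ and viewed, about 8 in all and at most 12, crops included, and the job is handed in when it is done.

```bash
mkdir -p pics; ls
cat > h.py <<'E'
import numpy as np, cv2
from rig import ctrl, telemetry, vision, order
def save(n,im): cv2.imwrite('pics/'+n+'.png',im[:,:,::-1])
def ray(cam,uv,z):
    c=vision.calibration(cam);K=np.array(c['mtx']);T=np.array(c['extrinsics'])
    d=np.linalg.solve(K,[uv[0],uv[1],1.]);d=T[:3,:3]@[d[0],-d[1],-d[2]]
    o=T[:3,3];return o+d*(z-o[2])/d[2]
E
python3 - <<'E'
from h import *
c=vision.calibration('top');print(c)
a=vision.grab_frame('top')
for n in ['wrench_grip','bolt_head','knuckle','bolt','spanner']:
    for m in vision.masks_of('top',n)[:3]:
        ys,xs=np.nonzero(m['pixels']);print(n,m['conf'],m['extent'],len(xs),xs.mean(),ys.mean(),ray('top',(xs.mean(),ys.mean()),.06).round(3))
b=vision.grab_frame('side')
save('top',a);save('side',b)
print(telemetry.get_state()['time'])
E
```

```text
pics
{'mtx': array([[462.85433143,   0.        , 251.28829388],
       [  0.        , 462.85433143, 182.90564762],
       [  0.        ,   0.        ,   1.        ]]), 'extrinsics': array([[ 0.01841807,  0.98243966, -0.18566928,  0.3557899 ],
       [-0.99980784,  0.01934396,  0.00317627,  0.01524985],
       [ 0.00671207,  0.1855751 ,  0.98260716,  1.16444942],
       [ 0.        ,  0.        ,  0.        ,  1.        ]])}
wrench_grip 0.77 [335.9, 174.2, 365.9, 243.3] 544 351.34375 212.59742647058823 [ 0.497 -0.23   0.06 ]
bolt_head 0.86 [328.6, 156.6, 366.7, 242.9] 788 345.9162436548223 197.23730964467006 [ 0.534 -0.218  0.06 ]
knuckle 0.89 [338.8, 178.5, 366.7, 242.8] 538 351.7732342007435 213.8903345724907 [ 0.494 -0.231  0.06 ]
bolt 0.73 [328.0, 158.5, 363.6, 241.1] 713 345.4403927068724 196.31697054698458 [ 0.536 -0.217  0.06 ]
spanner 0.84 [163.1, 165.5, 183.1, 246.2] 580 173.63275862068966 205.0155172413793 [0.507 0.197 0.06 ]
0.35
```

View pics/top.png

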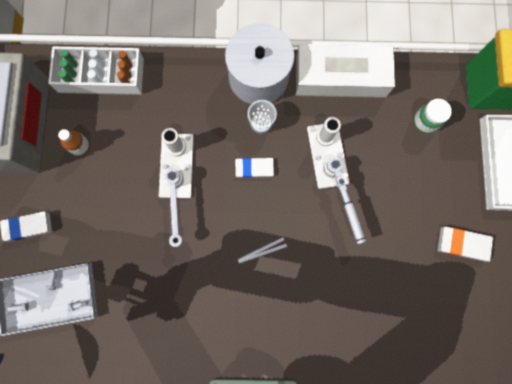

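Run:
```python
import cv2
a=cv2.imread('pics/top.png')[110:270,270:430];cv2.imwrite('pics/crop1.png',cv2.resize(a,(640,640),interpolation=cv2.INTER_CUBIC))
```

```text
(no output)
```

View pics/crop1.png

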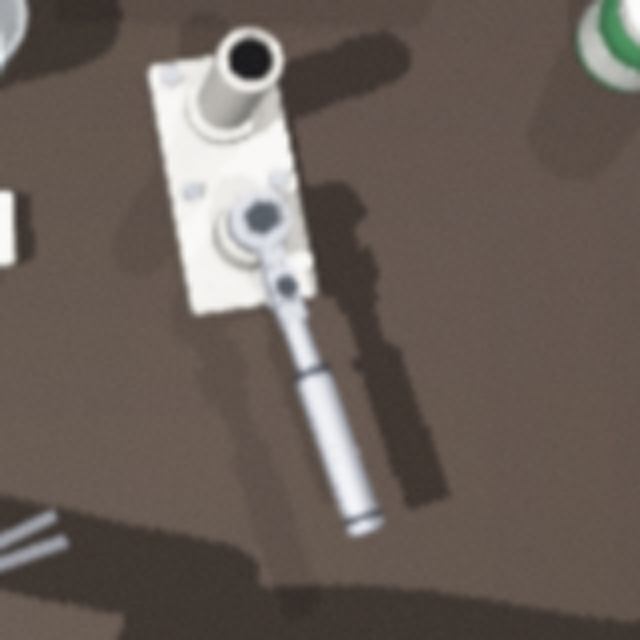

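The wrench is the right-hand one: bolt head at px (336,164), knuckle at (342,181), handle from (348,202) to (361,241). The plain spanner is on the left. Clockwise moves the handle towards +y (image left).

Run:
```python
from h import *
B=ray('top',(335.75,163.75),.073);k=ray('top',(341.75,181.5),.067);h0=ray('top',(348.25,202.5),.06);h1=ray('top',(361.25,241.25),.06)
print(B,k,h0,h1)
print('dists',np.linalg.norm((B-k)[:2]),np.linalg.norm((h0-h1)[:2]),np.linalg.norm((B-(h0+h1)/2)[:2]),(h0+h1)/2)
f=lambda a,b:np.degrees(np.arctan2(*(b-a)[:2][::-1]))
print(f(k,B),f(h1,h0),f(h1,B))
s=telemetry.get_state();print(s['eef_rot'],s['eef_pos'])
T=np.array(vision.calibration('wrist')['extrinsics']);print(T)
```

```text
[ 0.61325501 -0.19192079  0.073     ] [ 0.57092257 -0.20689966  0.067     ] [ 0.52098686 -0.22309349  0.06      ] [ 0.42858938 -0.25211052  0.06      ]
dists 0.04490436094856704 0.09684669304243797 0.14580758686921202 [ 0.47478812 -0.237602    0.06      ]
19.485772919132373 17.43466860539472 18.052808726313195
[-1.57079942e+00  3.81582364e-04  1.23805951e+00] [0.1877871  0.54337202 0.21375051]
[[ 3.25941220e-01 -9.17609716e-01 -2.27496658e-01  1.22722758e-01]
 [ 9.45389947e-01  3.16258762e-01  7.88558385e-02  5.65378521e-01]
 [-4.11072276e-04 -2.40775421e-01  9.70580768e-01  3.84670027e-01]
 [ 0.00000000e+00  0.00000000e+00  0.00000000e+00  1.00000000e+00]]
```

View pics/side.png

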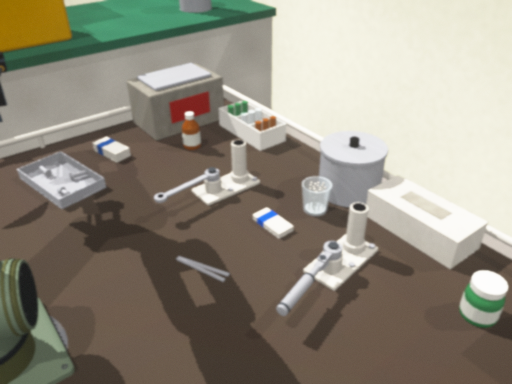

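Measured: knuckle to bolt 44.9 mm, grip to bolt 146 mm, handle direction about 18°. All of this agrees with the given sizes, so I'm moving to above the handle and taking a wrist picture.

Run:
```python
from h import *
B=np.array([.6133,-.1919]);ph=np.radians(18.2);d=np.array([np.cos(ph),np.sin(ph)])
p=B-.15*d
print(ctrl.solve_ik([*p,.15],[-np.pi/2,0,ph-np.pi/2]))
ctrl.move_pose([*p,.15],[-np.pi/2,0,ph-np.pi/2])
ctrl.command_gripper(.07,20)
a=vision.grab_frame('wrist');save('w1',a)
s=telemetry.get_state();print(s['time'],s['eef_pos'],s['joint_positions'],s['wrist_force'])
c=vision.calibration('wrist');K=np.array(c['mtx']);T=np.linalg.inv(c['extrinsics'])
for r,z in((0,.073),(.045,.067),(.1,.06),(.15,.06),(.2,.06)):
    q=T@[*(B-r*d),z,1];u=K@[q[0],-q[1],-q[2]];print(r,u[:2]/u[2])
```

```text
[-4.91107580e-01  2.96631770e-01  1.77009047e+00 -4.44089210e-16
  1.07487042e+00  7.62038823e-01]
3.8583 [ 0.47078772 -0.23873467  0.14999703] [-4.91091061e-01  2.96608318e-01  1.77013372e+00 -9.34559567e-06
  1.07486264e+00  7.62063670e-01] [-0.04997641  0.09969155 -0.16960719]
0 [261.59427051 -27.79495238]
0.045 [261.50112616  48.85628626]
0.1 [261.40414143 129.0768157 ]
0.15 [261.33494569 193.8137261 ]
0.2 [261.2716885 252.9947578]
```

View pics/w1.png

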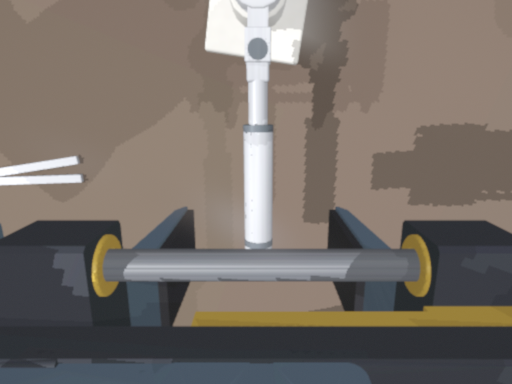

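The wrist view shows the knuckle at (258,47) and the handle running from (258,128) to (258,243). That is within about 2 mm of prediction, and the jaws straddle the handle. Next I lower, close to a loose straddle and sweep until home.

```bash
cat >> h.py <<'E'
B=np.array([.6127,-.1900]);Z=.041
def u(ph): return np.array([np.cos(ph),np.sin(ph)])
def lat(ph):  # force across the handle, + = resists clockwise push
    f=np.array(telemetry.get_state()['wrist_force']);return f[:2]@np.array([-np.sin(ph),np.cos(ph)])*-1, f
def go(p,ph,v=.06): ctrl.servo_line([*p,Z],[-np.pi/2,0,ph-np.pi/2],velocity=v)
E
python3 - <<'E'
from h import *
ph=np.radians(18.2)
ctrl.servo_line([*(B-.15*u(ph)),Z],velocity=.1,force_limit=8)
ctrl.command_gripper(.028)
print(telemetry.get_state()['gripper_width'],lat(ph))
for i in range(30):
    ph-=np.radians(1.5); go(B-.15*u(ph),ph)
    F,f=lat(ph); s=telemetry.get_state()
    print(round(np.degrees(ph),1),round(F,2),np.round(f,1),round(s['time'],2))
    if abs(F)>8: break
save('w2',vision.grab_frame('wrist'));save('t2',vision.grab_frame('top'))
print(telemetry.get_state()['eef_pos'])
E
```

```text
0.028051467773653735 (np.float64(-0.5226791493838275), array([-0.44547656,  0.40373953, -0.61947858]))
16.7 -0.05 [-0.1  0.  -0.1] 6.13
15.2 0.05 [-0.4 -0.2 -0.7] 6.38
13.7 0.03 [0.5 0.1 0.9] 6.63
12.2 -0.09 [0.1 0.1 1.3] 6.88
10.7 0.7 [ 0.9 -0.5 -0.2] 7.13
9.2 0.37 [-0.1 -0.4  0.7] 7.38
7.7 0.11 [ 0.4 -0.1  1. ] 7.63
6.2 1.29 [-0.6 -1.4  0.1] 7.88
4.7 -0.34 [-1.   0.3  0.3] 8.13
3.2 -0.27 [-0.1  0.3  0.4] 8.38
1.7 -0.08 [ 0.2  0.1 -0.2] 8.63
0.2 -0.69 [0.2 0.7 0.2] 8.88
-1.3 0.01 [ 0.3 -0.  -0.5] 9.13
-2.8 0.37 [ 0.7 -0.4  0.5] 9.38
-4.3 0.39 [-0.5 -0.4  0.2] 9.63
-5.8 0.91 [ 0.2 -0.9  0. ] 9.88
-7.3 6.98 [-2.  -6.8 -0.4] 10.13
-8.8 7.92 [-2.1 -7.7  0.3] 10.38
-10.3 8.24 [-1.8 -8.1 -0.3] 10.63
[ 0.46474042 -0.16525483  0.04107371]
```

Run:
```python
import cv2,numpy as np
a=cv2.imread('pics/t2.png')[110:270,270:430];b=cv2.imread('pics/w2.png')
cv2.imwrite('pics/c2.png',np.hstack([cv2.resize(a,(384,384),interpolation=cv2.INTER_CUBIC),b[:, 60:460]]))
```

```text
(no output)
```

View pics/c2.png

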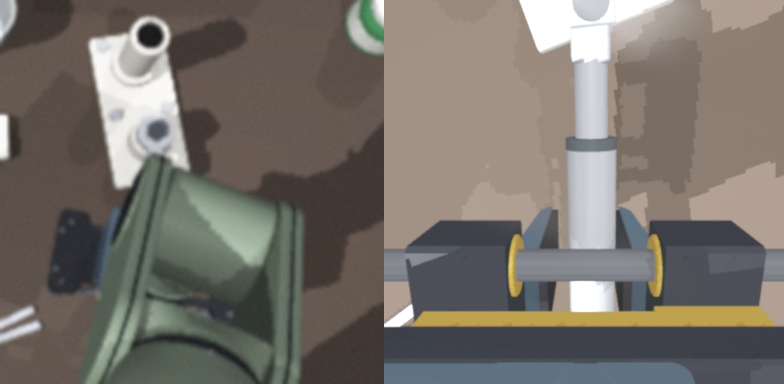

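The handle sits in the jaws and still looks nearly straight. The force jumped from about 0.5 N to 7–8 N at about -6.3°, after a sweep of about 0.43 rad (inside the expected 0.30–0.65). So the bolt is home and the kink has just begun, at about 0.1 rad. I'll carry on about the knuckle to a kink of about 0.33, then release and look.

Run:
```python
from h import *
h=np.radians(-6.3);K=B-.045*u(h)
for k in (.13,.17,.21,.25,.29,.33):
    go(K-.105*u(h-k),h-k,.05);F,f=lat(h-k);print(k,round(F,2),np.round(f,1))
save('w3',vision.grab_frame('wrist'))
ctrl.command_gripper(.06)
print(lat(h-k))
p=telemetry.get_state()['eef_pos']
ctrl.servo_line([p[0],p[1],.16],velocity=.12)
q=telemetry.get_state()['joint_positions'].copy();q[0]-=.9  # swing clear to the right
ctrl.set_joints(q)
a=vision.grab_frame('top');save('t3',a)
cv2.imwrite('pics/c3.png',cv2.resize(a[110:270,270:430,::-1],(640,640),interpolation=cv2.INTER_CUBIC))
print(telemetry.get_state()['time'])
```

```text
0.13 9.63 [-2.6 -9.3 -0.1]
0.17 8.13 [-2.  -7.9 -0.3]
0.21 8.43 [-2.5 -8.1 -0.2]
0.25 9.19 [-3.  -8.7  0.5]
0.29 9.3 [-3.3 -8.7 -0.6]
0.33 8.26 [-2.6 -7.9 -0.1]
(np.float64(0.6928084225208724), array([-0.5054605 , -0.52779471, -0.3111767 ]))
15.7167
```

View pics/c3.png

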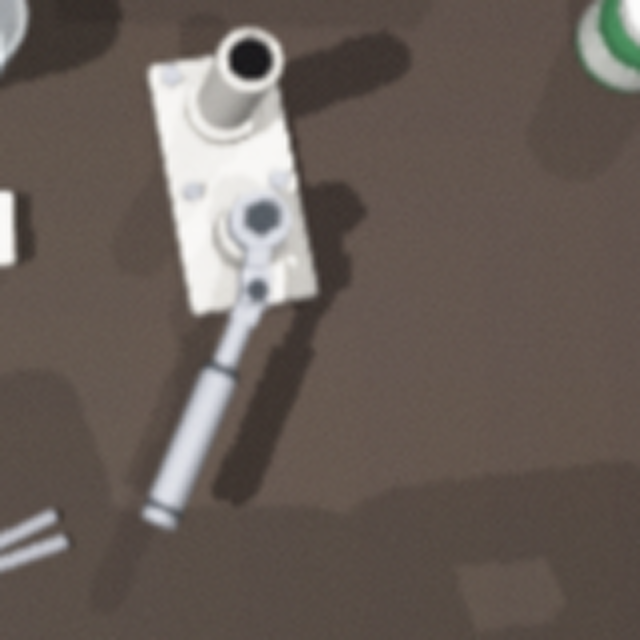

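The arm is clear and the handle is visibly kinked: bolt at crop (263,215), knuckle at (257,289), handle from (219,372) to (160,518). Computing the kink:

Run:
```python
from h import *
g=lambda x,y,z:ray('top',(270+x/4,110+y/4),z)[:2]
b,k,a,e=g(263,215,.073),g(257,289,.067),g(219,372,.06),g(160,518,.06)
f=lambda p,q:np.arctan2(*(q-p)[::-1])
print(f(k,b),f(e,a),'kink',f(k,b)-f(e,a),f(k,b)-f(e,k),'bolt turn',np.radians(18.5)-f(k,b))
s=telemetry.get_state();print(s['wrist_force'],s['eef_pos'])
for m in vision.masks_of('top','spanner')[:1]:print(m['conf'],m['extent'])
```

```text
-0.07172667280596068 -0.38775704007405465 kink 0.31603036726809397 0.32802909713937745 bolt turn 0.39461258442491165
[-0.27518513 -0.15207167 -0.53034993] [ 0.18481847 -0.45673276  0.15922674]
0.97 [161.7, 167.8, 184.0, 244.3]
```

```bash
python3 -c "
from h import *
order.job_done()"
```

```text
the job is handed in; nothing more can be done
```

The bolt is home, and the click wrench has tripped and is left kinked at about 0.32 rad (18°). The arm is lifted and swung clear. The job was handed in at about 16 s of the 32 s allowed; no verdict was reported.

- **How it was done:** I straddled the handle loosely with the jaws and swung it clockwise about the bolt. The side force jumped from under about 1 N to 7–8 N after about 0.4 rad. I then carried the handle on about the knuckle to a kink of 0.33 rad, opened the jaws and withdrew.
- **Kink:** the final top picture gives 0.32–0.33 rad, inside the 0.17–0.55 limits.
- **Bolt:** the picture shows about 0.39 rad of turn, and the sweep suggested about 0.43. Its absolute angle cannot be seen. That it is home rests on the knuckle having given way.
- **Spanner:** its outline moved by no more than about 2 pixels, so it was not turned.
- **Contact:** the wrist force is near zero, and the arm is well away from everything.
- **Disagreement:** the side force while bending read 8–9.6 N, not the stated 12 N or so. It was read after each small step had stopped. The bending force held steady, as described.

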